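# Find the heavy side of a rotor on the balancing rollers and hold it heavy side down

## Robot

A 7-joint arm with a two-finger parallel gripper is mounted at the origin on a cart in front of the work surface, level with it; the furniture and walls round the work are solid. World frame = base frame: x ahead of the robot, y to its left, z up, the work surface at z = 0. Lengths are in mm, angles in degrees, forces in N, time in s.
With the tool pointing down it reaches from about 425 to 875 mm from the base axis. Payload 4.7 kg.
Tool frame: the origin (TCP) lies at the very end of the fingers, on their centre line; the grasp point (between the pads) lies 19 mm behind it (bot.grasp_offset is the distance from the TCP to the grasp point, in mm); z points along the fingers, y is the line along which they close (so a half turn about z gives the same grasp; the last joint's range is limited). The gripper opens to 87 mm and grips with 3 to 60 N. Pads are 19 mm wide; open, the fingers measure 117 mm over their backs; the gripper's body (75 mm by 190 mm) begins 51 mm behind the grasp point.
Start: joints at [-62.676, 18.392, -4.016, 83.108, 1.295, 78.541, -3.26], TCP at [290.225, 581.631, 222.587] pointing down, gripper open.
Joint ranges: [-163.93, 163.93], [-17.29, 119.83], [-79.2, 71.16], [3.27, 140.29], [-89.18, 269.18], [5.43, 117.66], [-154.24, 154.24]. Speed limits (degrees/s): [147.25, 147.25, 180, 180, 180, 180, 180].

## Interface

Orientations are given as [roll, pitch, yaw] about the fixed x, y, z axes, in that order (R = Rz(yaw) Ry(pitch) Rx(roll)).
In Python, from workcell import bot, read_camera, camera_params, ticket gives the robot as it stands.
- The arm moves only by the tool send_rows, never from a script. Its argument "rows" is a list of rows, each a list of 3 entries, a list of its own where there are three numbers: the shift along the tool's x, y, z scaled (see below), then the turn, a rotation vector about the tool's x, y, z scaled (see below), then the opening, from -1 (shut) to 1 (fully open). In form: [[[tx, ty, tz], [wx, wy, wz], fingers], ...]. A call has 1 to 8 rows; each row is the pose to reach, as a shift and turn from the pose commanded when the call began, along the tool's axes at that moment; what a row does not reach only later rows make up. The controller multiplies each number of a shift by 0.25 m and each number of a turn by 2 rad. A row lasts 1/12 s, in which the tool goes at most 41.7 mm and 7.16 degrees, less where a joint would pass 70% of its speed; a pose out of reach is approached as far as the arm can. A call with a number of a shift or a turn outside -1 to 1 is refused whole. A call with a gripper value outside its range is refused whole. The fingers move at their own pace and stop on an object; the grip force is fixed at half the most. Time passes only in rows, so rows that repeat a pose let the fingers close. It gives the time, the measured TCP pose, the force, the opening and the grip force at its end, in the units of the state.
- bot.read_state(): the state, without advancing time (a new reading comes with each control period).
- read_camera(name): name is "scene" or "top" or "wrist"; returns the picture (384x512x3 uint8, red, green, blue); there is no depth.
- camera_params(name): a dict with "intrinsics" (3x3 intrinsics, pixels), "k1" (the pictures are not rectified: a ray, as slopes to the right and down, at radius r is drawn at 1 + k1 r^2 times it, then the intrinsics apply), "rvec" (rotation vector, rad) and "tvec" (3), from world to camera coordinates, as OpenCV has them; the wrist camera has in their place "mount" (4x4, takes a point from camera to tool coordinates, whose origin is the TCP and whose axes are the flange's). Camera axes: x right, y down, z forward; pixel columns grow to the right and rows downward; lengths in mm; the calibration is good to about 2 mm. A picture is of the moment at which its call begins: read the wrist's pose just before it. camera_params takes no time and is no camera call.
- ticket.sign_off(): hands the job in; it is judged then, once.
The state is a dict: "clock": time; "joints": joint angles; "joint_vel": joint speeds; "effort": joint torques, N m; "position": TCP position; "tool_rot": TCP orientation; "wrist_force": force on the tool from outside, world axes, zero at the start; "wrist_torque": the same for the moment, N m; "finger_gap": finger opening in mm; "grip_force": force on a finger pad.
Only numpy, scipy, OpenCV 4.12 (cv2) and the standard library are available. Lean on these libraries where they do the work, as an engineer would, in place of code of your own. Each camera call takes 0.05 s, during which the arm holds its last target. There are 200 camera calls.

## Task

The turned disc on its arbor, standing in the rubber-barred rest, has a hidden heavy side: lift it out, lower it gently onto the four rollers of the balancing stand and let go until it has swung to rest. Then turn it on the rollers by hand through about a quarter turn and let go once more, so that the heavy side shows itself again. When it has come to rest, grip the disc as it lies, lift it clear of the rollers and finish while holding it there still and level, heavy side straight down, so that the light side on top can be marked; leave the marker, the ring and the bush where they lie.

Things in the scene. Friction and masses are not known exactly. Their poses are not given: they have to be found in the camera images.
- rotor: loose turned aluminium disc, 90 mm across, 22 mm thick, with a ring of small holes, midway on a ground steel arbor 14 mm thick and 168 mm long (a collar, 20 mm across, 7 mm wide, against each disc face); 0.5 to 0.9 kg. Origin: arbor axis, middle of the disc; x along the arbor, y and z turn with the rotor. The heavy side cannot be seen, lies at a new angle every time and bears no relation to y or z
- rest: fixed rim rest: black base 100 x 104 mm, two rubber bars between aluminium cheeks 42 mm high, on which the disc stands by its rim at the start, arbor level with its axis 75 mm above the plate; friction keeps it from turning there. Origin under its centre on the plate; x along the arbor (either end is the same)
- stand: fixed roller balancing stand: grey base 170 x 96 mm, two low aluminium uprights, each with a pair of freely turning steel rollers (36 mm across, 8 mm wide, axles 40 mm apart) on its inner side, 60 mm from the centre along x. Origin under its centre on the plate; x along the line on which the arbor lies. The roller tops, 88 mm above the plate, are its highest points
- seat (a point): middle of the line on which the arbor axis lies when both its ends rest in the dips between the rollers: 85 mm above the plate over the stand's centre, axes as the stand's. The disc then hangs free; let go, it swings like a pendulum (about 0.8 s to and fro) and rests within 3 s, heavy side down to some 8 degrees either way (roller drag). Set down heavy side just on top, it may stay so
- marker: bystander: white felt marker with a dark cap, 17 x 135 mm, lying on the plate; to be left alone
- setting_ring: bystander: steel setting ring, 33 mm across and 20 mm high; to be left alone
- flanged_bush: bystander: flanged bush, 48 mm across and 18 mm high; to be left alone

How it is judged (in metres and radians):
On the way, in this order (a step that is already met when the one before it is completed fails the run):
1. the rotor lies with both journals on the rollers, let go and swung to rest (horizontal distance between rotor and stand below 0.02 m and z of rotor in the frame of stand between 0.081 and 0.089 m and angle between the x axis of rotor and the x axis of stand, either way round below 0.08 rad and contact force between rotor and stand above 1 N and contact force between the fingers and rotor below 0.1 N and angular speed of rotor below 0.15 rad/s), for 0.4 s.
2. lying on the rollers, it is turned by hand at least 50 degrees from heavy side down (horizontal distance between rotor and stand below 0.02 m and z of rotor in the frame of stand between 0.081 and 0.089 m and angle between the x axis of rotor and the x axis of stand, either way round below 0.08 rad and contact force between rotor and stand above 1 N and angle between insert's own x axis and vertical below 2.2686 rad and contact force between the fingers and rotor above 0.3 N).
3. let go again, it has swung to rest on the rollers (all of step 1), for 0.4 s.
At the end, for the whole second after the job is handed in: the fingers hold the rotor still, its arbor at least 20 mm above where it lay on the rollers and touching neither stand nor rest, level within 8 degrees, its heavy side within 20 degrees of straight down (angle between insert's own x axis and vertical above 2.7916 rad and z of rotor in the frame of stand above 0.105 m and contact force between the fingers and rotor above 1 N and contact force between rotor and stand below 0.1 N and contact force between rotor and rest below 0.1 N and angle between rotor's own x axis and vertical between 1.421 and 1.721 rad and linear speed of rotor below 0.03 m/s and angular speed of rotor below 0.15 rad/s); the arm keeps its last pose, push and grip.
It fails at once if the rotor is dropped onto the rollers (comes down on them faster than 0.45 m/s) instead of lowered (horizontal distance between rotor and stand below 0.05 m and z of rotor in the frame of stand below 0.11 m and linear speed of rotor above 0.45 m/s).
It fails at once if the rotor falls onto the plate (height (world z) of rotor below 0.055 m).
It fails at once if the marker is shifted by more than 20 mm (distance of marker from where it was at the start of the episode above 0.02 m).
It fails at once if the setting ring is shifted by more than 20 mm (distance of setting_ring from where it was at the start of the episode above 0.02 m).
It fails at once if the flanged bush is shifted by more than 20 mm (distance of flanged_bush from where it was at the start of the episode above 0.02 m).
It also fails if it takes over 58 s, if anything falls off the work surface, if the arm or the gripper's body presses on something with over 40 N, if the wrist force passes 120 N, or if a joint passes its speed limit or range.

## Working session

There is one attempt and no reset: what is moved stays moved. The work goes in short steps, Python scripts to look and compute and a tool call to move; the robot and the scene stay as the last step left them, time stands still between calls to the robot, and variables do not carry over. Pictures are saved under pics/ and viewed, at most 10 in all, crops included, and the job is handed in when it is done.

Besides the shell and the picture viewer there is one more tool, called after ">>>" in YAML: its name, and indented under it one key for each argument. send_rows: Moves the arm, as the interface text tells. Shifts and turns lie within -1 to 1; 1 stands for 0.25 m of shift or 2 rad of turn. Its arguments: {"type":"object","properties":{"rows":{"type":"array","items":{"type":"array"}}},"required":["rows"]}

```bash
ls; mkdir -p pics; python3 - <<'E'
from workcell import bot, read_camera, camera_params
import cv2,numpy as np
print(bot.read_state())
for n in("scene","top","wrist"):
    print(n,camera_params(n))
a=read_camera("scene");b=read_camera("top")
cv2.imwrite("pics/scene0.png",a[:,:,::-1]);cv2.imwrite("pics/top0.png",cv2.resize(b[:,:,::-1],(800,600),interpolation=cv2.INTER_CUBIC))
E
```

```text
pics
{'clock': 0.0, 'joints': array([-62.67627616,  18.43740445,  -4.01461905,  83.17354174,
         1.29458429,  78.53970916,  -3.25813753]), 'joint_vel': array([ 0.02614603, -0.0154975 ,  0.03080376, -0.05263228, -0.0399083 ,
       -0.06193023,  0.0020402 ]), 'effort': array([ 3.14972767e-04, -4.91296828e+01, -4.03628703e-01, -3.12520552e+01,
       -6.39105379e-02,  4.40708525e-02,  1.70129756e-04]), 'position': array([290.00212168, 581.12201073, 221.4920505 ]), 'tool_rot': array([-1.79894557e+02,  5.53271224e-03,  1.53486914e+02]), 'wrist_force': array([-0.5191161 , -0.4295102 , -0.81810019]), 'wrist_torque': array([-0.00767694,  0.04137883,  0.00457361]), 'grip_force': 0.0, 'finger_gap': 87.21442289508022}
scene {'intrinsics': array([[481.33422392,   0.        , 267.76134268],
       [  0.        , 481.33422392, 183.61125037],
       [  0.        ,   0.        ,   1.        ]]), 'k1': -0.20144735654841175, 'rvec': array([ 2.05261139, -0.93134762,  0.44588077]), 'tvec': array([-409.31960313,  302.10480825,  865.28541241])}
top {'intrinsics': array([[370.68591717,   0.        , 254.16785359],
       [  0.        , 370.68591717, 194.51102047],
       [  0.        ,   0.        ,   1.        ]]), 'k1': -0.08261275028948262, 'rvec': array([ 2.15159634, -2.15057805,  0.12189497]), 'tvec': array([  -9.17995569,  581.78578132, 1028.50612219])}
wrist {'intrinsics': array([[278.35163082,   0.        , 257.1472434 ],
       [  0.        , 278.35163082, 191.69952297],
       [  0.        ,   0.        ,   1.        ]]), 'k1': -0.06781791003270823, 'mount': array([[ 3.69558536e-04, -9.52246081e-01, -3.05331401e-01,
         8.48941642e+01],
       [ 9.99999884e-01,  4.45941698e-04, -1.80419509e-04,
        -6.67411901e-01],
       [ 3.07963774e-04, -3.05331299e-01,  9.52246136e-01,
        -1.62584720e+02],
       [ 0.00000000e+00,  0.00000000e+00,  0.00000000e+00,
         1.00000000e+00]])}
```

View pics/top0.png

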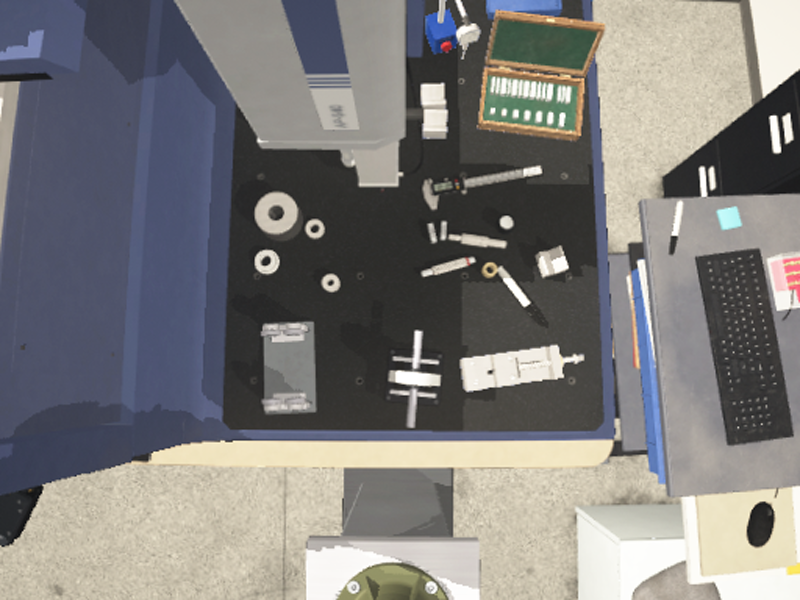

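View pics/scene0.png

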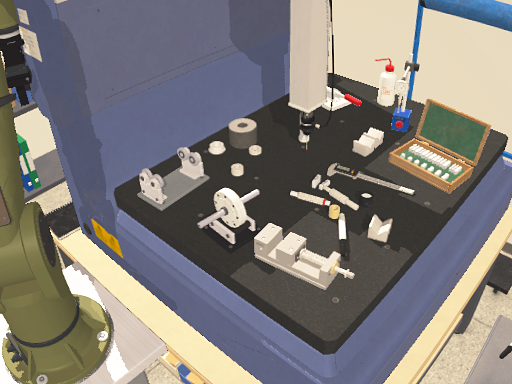

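```bash
cat > h.py <<'E'
import numpy as np,cv2
from workcell import bot, read_camera, camera_params
from scipy.spatial.transform import Rotation as Ro
def pose(n,st=None):
    p=camera_params(n)
    if n=="wrist":
        st=st or bot.read_state()
        T=np.eye(4);T[:3,:3]=Ro.from_euler('xyz',st['tool_rot'],degrees=True).as_matrix();T[:3,3]=st['position']
        M=np.linalg.inv(T@p['mount']);R,t=M[:3,:3],M[:3,3]
    else: R=cv2.Rodrigues(p['rvec'])[0];t=p['tvec']
    return R,t,p['intrinsics'],np.array([p['k1'],0,0,0,0])
def ray(n,uv,st=None):
    R,t,K,d=pose(n,st)
    q=cv2.undistortPointsIter(np.array([[uv]],float),K,d,None,None,(3,50,1e-9))[0,0]
    return -R.T@t, R.T@np.array([q[0],q[1],1])
def atz(n,uv,z,st=None):
    c,r=ray(n,uv,st); return c+r*(z-c[2])/r[2]
def proj(n,P,st=None):
    R,t,K,d=pose(n,st)
    return cv2.projectPoints(np.array(P,float).reshape(-1,3),cv2.Rodrigues(R)[0],t,K,d)[0].reshape(-1,2)
def crop(img,u0,v0,u1,v1,s,f):
    cv2.imwrite(f,cv2.resize(img[v0:v1,u0:u1,::-1],None,fx=s,fy=s,interpolation=cv2.INTER_CUBIC))
E
python3 - <<'E'
from h import *
b=read_camera("top")
crop(b,155,195,295,275,5.7,"pics/topc.png")
for uv,z in [((289,367),12),((415,378),75),((291,332),80),((289,403),80)]:
    print(uv,atz("top",np.array(uv)*.64,z))
E
```

```text
(289, 367) [466.22804449 193.1554537   12.        ]
(415, 378) [446.62185746 -40.71006024  75.        ]
(291, 332) [526.51802213 177.44887108  80.        ]
(289, 403) [402.74427756 178.37327538  80.        ]
```

View pics/topc.png

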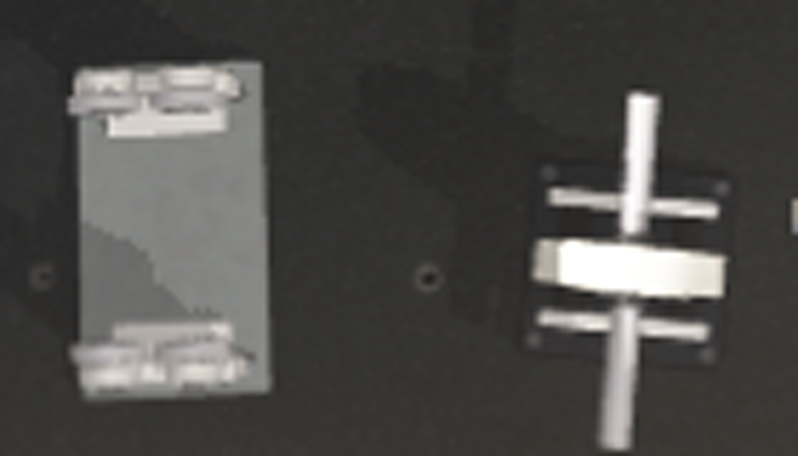

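```bash
python3 - <<'E'
from h import *
f=lambda u,v:(155+u/5.7,195+v/5.7)
c=np.array([atz("top",f(*p),10) for p in [(77,68),(262,62),(271,390),(85,397)]]);print(c,c.mean(0))
print([np.linalg.norm(c[i]-c[(i+1)%4]) for i in range(4)])
print(c[1]-c[2],c[0]-c[3])
a=np.array([atz("top",f(*p),75) for p in [(643,93),(615,450)]]);print(a,a.mean(0),np.linalg.norm(a[0]-a[1]))
for p,q in (((625,241),(625,297)),):
  print("disc",atz("top",f(*p),120),atz("top",f(*q),120))
r=np.array([atz("top",f(*p),2) for p in [(532,157),(740,167),(725,367),(520,352)]]);print(r,r.mean(0))
# scene reproj check
a=read_camera("scene");crop(a,110,120,290,260,4.4,"pics/scc.png")
E
```

```text
[[548.21497431 244.42122548  10.        ]
 [551.43855346 148.00109352  10.        ]
 [384.10004165 140.62503572  10.        ]
 [379.84104642 235.92831773  10.        ]] [465.89865396 192.24391811  10.        ]
[np.float64(96.47400328149693), np.float64(167.50099630520722), np.float64(95.39839937262285), np.float64(168.58798615395511)]
[167.33851181   7.37605781   0.        ] [168.37392789   8.49290775   0.        ]
[[530.31403332 -46.96549678  75.        ]
 [360.37976409 -33.24379145  75.        ]] [445.34689871 -40.10464412  75.        ] 170.48736333172954
disc [458.75638534 -37.41427096 120.        ] [433.29040859 -37.3709175  120.        ]
[[503.04815048   8.56941628   2.        ]
 [497.92117412 -98.64139309   2.        ]
 [395.9218999  -90.23674288   2.        ]
 [403.41090143  14.41667091   2.        ]] [450.07553148 -41.47301219   2.        ]
```

View pics/scc.png

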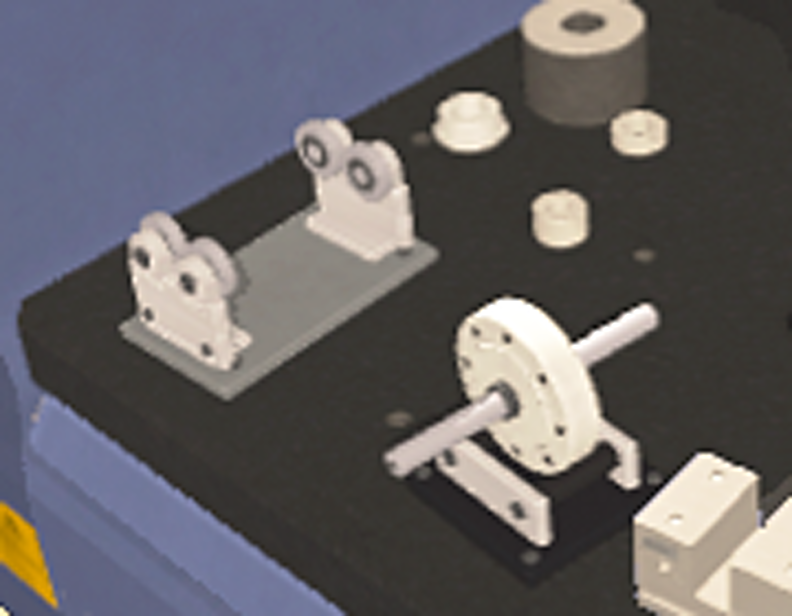

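```bash
cat >> h.py <<'E'
def go(*targets,cur=None):
    """targets: (pos, rpy deg); prints scaled shift/turn from current measured (or given) pose, for each"""
    if cur is None:
        st=bot.read_state();cur=(st['position'],st['tool_rot'])
    R0=Ro.from_euler('xyz',cur[1],degrees=True);p0=np.array(cur[0])
    for p,e in targets:
        R=Ro.from_euler('xyz',e,degrees=True)
        d=R0.inv().apply(np.array(p)-p0);w=(R0.inv()*R).as_rotvec()
        print(np.round(d/250,4).tolist(),np.round(w/2,4).tolist(),"rows>=",max(np.linalg.norm(d)/41.7,np.degrees(np.linalg.norm(w))/7.16).round(1))
E
python3 - <<'E'
from h import *
A=((430,290,225),(180,0,115));B=((450,80,220),(180,0,90)); C=((446,-39.5,160),(180,0,85.4))
go(A);go(B,cur=A);go(C,cur=B)
E
```

```text
[-1.0209, -0.7929, -0.0114] [-0.0005, 0.0002, 0.3359] rows>= 7.8
[-0.7951, -0.2825, 0.02] [0.0, -0.0, 0.2182] rows>= 5.1
[-0.478, -0.016, 0.24] [0.0, -0.0, 0.0401] rows>= 3.2
```

>>> send_rows:
  rows:
    - [[-0.98,-0.78,-0.01],[0,0,0.33],1]
    - [[-0.98,-0.78,-0.01],[0,0,0.33],1]
    - [[-0.98,-0.78,-0.01],[0,0,0.33],1]
    - [[-0.98,-0.78,-0.01],[0,0,0.33],1]
    - [[-0.98,-0.78,-0.01],[0,0,0.33],1]
    - [[-0.98,-0.78,-0.01],[0,0,0.33],1]
    - [[-0.98,-0.78,-0.01],[0,0,0.33],1]
    - [[-0.98,-0.78,-0.01],[0,0,0.33],1]

```text
clock: 0.87
position: [425.0, 292.0, 225.3]
tool_rot: [180.0, 0.1, 115.3]
wrist_force: [0.4, -0.1, -0.2]
finger_gap: 87.3
grip_force: 0.0
```

>>> send_rows:
  rows:
    - [[-0.8,-0.28,0],[0,0,0.21],1]
    - [[-0.8,-0.28,0],[0,0,0.21],1]
    - [[-0.8,-0.28,0],[0,0,0.21],1]
    - [[-0.8,-0.28,0],[0,0,0.21],1]
    - [[-0.8,-0.28,0],[0,0,0.21],1]
    - [[-0.8,-0.28,0],[0,0,0.21],1]
    - [[-0.8,-0.28,0],[0,0,0.21],1]
    - [[-0.8,-0.28,0],[0,0,0.21],1]

```text
clock: 1.53
position: [445.8, 87.6, 225.1]
tool_rot: [180.0, -0.1, 91.6]
wrist_force: [-0.7, 0.7, 0.0]
finger_gap: 87.4
grip_force: 0.0
```

```bash
python3 - <<'E'
from h import *
s=bot.read_state();print(s['clock'],s['position'],s['tool_rot'],s['joints'])
st=s;a=read_camera("wrist");b=read_camera("top")
print(proj("wrist",[(466,192,10),(446,-40,75)],s))
cv2.imwrite("pics/w1.png",a[:,:,::-1]);np.save("w1.npy",a)
go(((446,-39.5,150),(180,0,85.4)))
E
```

```text
1.5333 [445.80713145  87.64987623 225.13581798] [ 1.79993865e+02 -5.90924031e-02  9.15778532e+01] [-37.07559618  -6.83949193  21.04944102 109.889418     2.46407352
  76.48879436 -15.16025591]
[[275.67374384  87.36031396]
 [255.09643937 272.7878337 ]]
[-0.5134, -0.0143, 0.2996] [-0.0001, -0.0001, 0.0555] rows>= 3.6
```

View pics/w1.png

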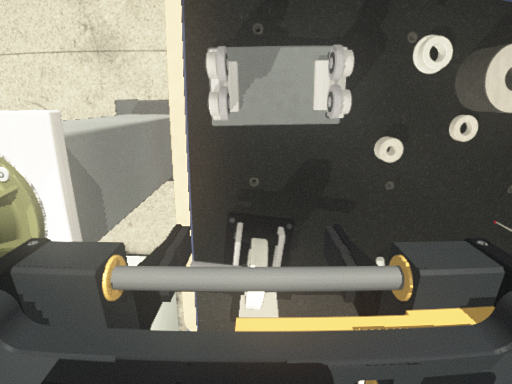

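```bash
python3 - <<'E'
from h import *
a=np.load("w1.npy").copy()
s=dict(position=np.array([445.807,87.65,225.136]),tool_rot=np.array([179.994,-.059,91.578]))
S=5; im=cv2.resize(a[30:140,195:365],None,fx=4.7,fy=4.7,interpolation=cv2.INTER_CUBIC)
c,sn=np.cos(np.radians(2.7)),np.sin(np.radians(2.7))
W=lambda x,y,z:(466+c*x-sn*y,192+sn*x+c*y,z)
def dr(P,col):
    q=((proj("wrist",P,s)-[195,30]+.5)*4.7-.5)
    cv2.polylines(im,[np.int32(q*16)],True,col,1,cv2.LINE_AA,4)
t=np.linspace(0,2*np.pi,40)
for x in(-56,56):
  for y in(-20,20): dr([W(x,y+18*np.cos(u),70+18*np.sin(u)) for u in t],(255,0,0))
dr([W(x,y,8) for x,y in((-85,-48),(85,-48),(85,48),(-85,48))],(0,255,0))
cv2.imwrite("pics/ov.png",im[:,:,::-1])
E
```

```text
(no output)
```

View pics/ov.png

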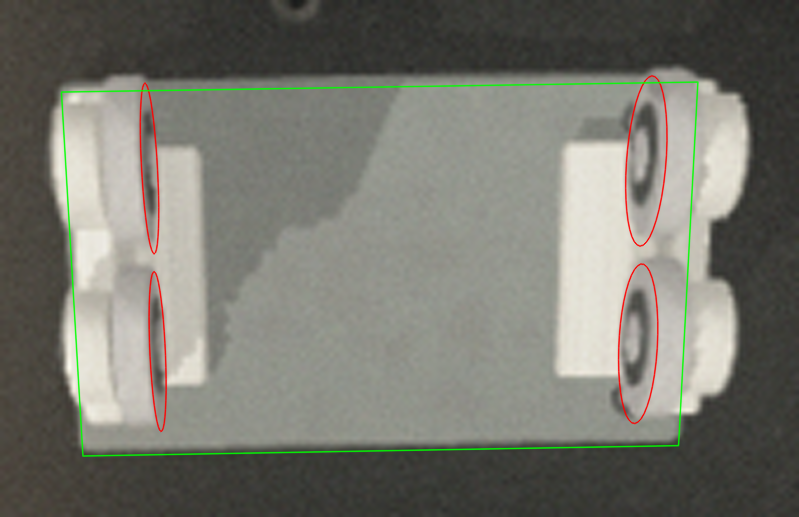

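>>> send_rows:
  rows:
    - [[-0.51,-0.01,0.1],[0,0,0.055],1]
    - [[-0.51,-0.01,0.2],[0,0,0.055],1]
    - [[-0.51,-0.01,0.3],[0,0,0.055],1]
    - [[-0.51,-0.01,0.3],[0,0,0.055],1]
    - [[-0.51,-0.01,0.3],[0,0,0.055],1]
    - [[-0.51,-0.01,0.3],[0,0,0.055],1]
    - [[-0.51,-0.01,0.3],[0,0,0.055],1]

```text
clock: 2.22
position: [447.7, -38.4, 150.6]
tool_rot: [180.0, -0.0, 85.5]
wrist_force: [0.7, 1.3, 0.8]
finger_gap: 87.0
grip_force: 0.0
```

>>> send_rows:
  rows:
    - [[-0.004,-0.007,0.06],[0,0,0],1]
    - [[-0.004,-0.007,0.12],[0,0,0],1]
    - [[-0.004,-0.007,0.18],[0,0,0],1]
    - [[-0.004,-0.007,0.22],[0,0,0],1]
    - [[-0.004,-0.007,0.244],[0,0,0],1]
    - [[-0.004,-0.007,0.244],[0,0,0],1]
    - [[-0.004,-0.007,0.244],[0,0,0],0]
    - [[-0.004,-0.007,0.244],[0,0,0],0]

```text
clock: 2.88
position: [446.1, -40.8, 89.9]
tool_rot: [179.9, -0.0, 85.3]
wrist_force: [0.5, -0.3, 0.2]
finger_gap: 80.0
grip_force: 0.0
```

```bash
python3 - <<'E'
from h import *
s=bot.read_state();print(s['clock'],s['position'],s['tool_rot'],s['finger_gap'],s['wrist_force'])
a=read_camera("scene");b=read_camera("top")
S=5;im=cv2.resize(b[195:275,205:295],None,fx=5,fy=5,interpolation=cv2.INTER_CUBIC)
im2=cv2.resize(a[170:250,190:280],None,fx=5,fy=5,interpolation=cv2.INTER_CUBIC)
cv2.imwrite("pics/g1.png",np.vstack([im,im2])[:,:,::-1][:, :] if 0 else np.hstack([im[:, :395],im2[:, :400]])[:,:,::-1])
E
```

```text
2.8833 [446.05038466 -40.83528213  89.93212383] [ 1.79907994e+02 -2.37634277e-02  8.53338663e+01] 79.95415852939117 [ 0.46071397 -0.28117632  0.22322365]
```

View pics/g1.png

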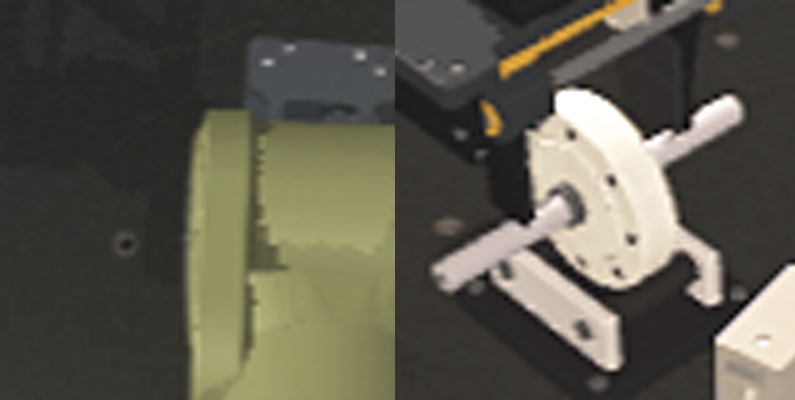

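>>> send_rows:
  rows:
    - [[0,0,0],[0,0,0],-1]
    - [[0,0,0],[0,0,0],-1]
    - [[0,0,0],[0,0,0],-1]
    - [[0,0,0],[0,0,0],-1]
    - [[0,0,0],[0,0,0],-1]
    - [[0,0,0],[0,0,0],-1]
    - [[0,0,0],[0,0,0],-1]
    - [[0,0,0],[0,0,0],-1]

```text
clock: 3.65
position: [445.4, -41.2, 89.1]
tool_rot: [180.0, -0.0, 85.3]
wrist_force: [-0.1, 0.5, 0.2]
finger_gap: 21.6
grip_force: 29.9
```

>>> send_rows:
  rows:
    - [[0,0,0],[0,0,0],-1]
    - [[0,0,0],[0,0,0],-1]
    - [[0,0,0],[0,0,0],-1]
    - [[0,0,0],[0,0,0],-1]

```text
clock: 3.98
position: [445.3, -41.2, 89.1]
tool_rot: [180.0, -0.0, 85.3]
wrist_force: [0.9, -0.8, -0.9]
finger_gap: 22.0
grip_force: 29.9
```

>>> send_rows:
  rows:
    - [[0,0,-0.03],[0,0,0],-1]
    - [[0,0,-0.08],[0,0,0],-1]
    - [[0,0,-0.14],[0,0,0],-1]
    - [[0,0,-0.2],[0,0,0],-1]
    - [[0,0,-0.26],[0,0,0],-1]
    - [[0,0,-0.3],[0,0,0],-1]
    - [[0,0,-0.3],[0,0,0],-1]
    - [[0,0,-0.3],[0,0,0],-1]

```text
clock: 4.65
position: [444.8, -41.2, 163.7]
tool_rot: [-180.0, -0.0, 85.3]
wrist_force: [-0.5, -0.2, -7.0]
finger_gap: 21.7
grip_force: 29.9
```

```bash
python3 - <<'E'
from h import *
s=bot.read_state();print(s['clock'],s['position'],s['tool_rot'],s['finger_gap'],s['wrist_force'],s['wrist_torque'])
go(((466,192,164),(180,0,92.7)))
E
```

```text
4.65 [444.81372012 -41.15374342 163.73626839] [-1.79976994e+02 -1.21408345e-02  8.53041077e+01] 21.71710436048507 [-0.53673994 -0.17344222 -6.9664978 ] [-0.04929111  0.06931414 -0.01461865]
[0.9364, 0.0081, -0.0009] [-0.0002, -0.0001, -0.0645] rows>= 5.6
```

>>> send_rows:
  rows:
    - [[0.06,0,0],[0,0,-0.01],-1]
    - [[0.18,0,0],[0,0,-0.02],-1]
    - [[0.32,0,0],[0,0,-0.03],-1]
    - [[0.46,0.004,0],[0,0,-0.04],-1]
    - [[0.6,0.006,0],[0,0,-0.05],-1]
    - [[0.74,0.007,0],[0,0,-0.064],-1]
    - [[0.85,0.008,0],[0,0,-0.064],-1]
    - [[0.91,0.008,0],[0,0,-0.064],-1]

```text
clock: 5.32
position: [464.1, 190.3, 162.3]
tool_rot: [-179.8, -0.0, 93.0]
wrist_force: [-0.0, 1.1, -6.5]
finger_gap: 21.6
grip_force: 29.9
```

>>> send_rows:
  rows:
    - [[0.026,0,0],[0,0,0],-1]
    - [[0.026,0,0],[0,0,0],-1]
    - [[0.026,0,0],[0,0,0],-1]
    - [[0.026,0,0],[0,0,0],-1]

```text
clock: 5.65
position: [465.5, 189.6, 163.6]
tool_rot: [-180.0, 0.1, 92.5]
wrist_force: [-0.1, 0.3, -7.5]
finger_gap: 21.8
grip_force: 29.9
```

```bash
python3 - <<'E'
from h import *
s=bot.read_state();print(s['clock'],s['position'],s['tool_rot'],s['finger_gap'],s['wrist_force'],s['wrist_torque'],s['joints'])
w=read_camera("wrist");a=read_camera("scene");b=read_camera("top")
np.savez("p2.npz",w=w,a=a,b=b,pos=s['position'],rot=s['tool_rot'])
i1=cv2.resize(a[120:230,120:230],None,fx=4,fy=4,interpolation=cv2.INTER_CUBIC)
i2=cv2.resize(w,(440,330))
o=np.zeros((440+0,800,3),np.uint8);o[:,:360]=i1[:,:360] ;o[:330,360:]=i2
cv2.imwrite("pics/p2.png",o[:,:,::-1])
E
```

```text
5.65 [465.51608598 189.55818262 163.62221982] [-1.79950330e+02  7.77934775e-02  9.24825368e+01] 21.84493692376147 [-0.0517281   0.32960372 -7.51211242] [-0.04767725  0.05655964  0.02123104] [-42.32422307   2.46797627  17.62041278 108.7470732   -0.74312235
  68.97764212 -21.96909822]
```

View pics/p2.png

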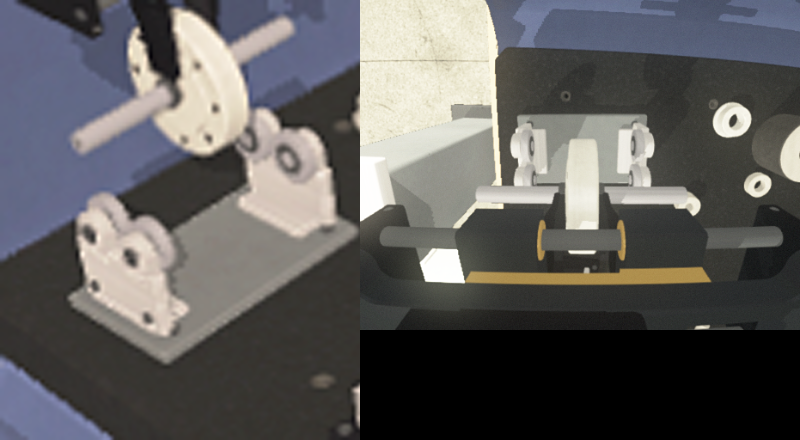

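```bash
python3 - <<'E'
from h import *
f=lambda u,v:((u+.5)/4-.5+120,(v+.5)/4-.5+120)
for n,p,z in [("near axle L",(90,232),70),("near axle R",(131,258),70),("far axle L",(253,127),70),("far R",(291,155),70),("arbor near",(77,146),149.5),("arbor far",(289,27),149.5)]:
    print(n,atz("scene",f(*p),z).round(1))
s=dict(position=np.array([445.807,87.65,225.136]),tool_rot=np.array([179.994,-.059,91.578]))
g=lambda u,v:((u+.5)/4.7-.5+195,(v+.5)/4.7-.5+30)
for p in[(643,153),(633,340)]: print("wrist far",atz("wrist",g(*p),70,s).round(1))
for p in[(148,160),(157,342)]: print("wrist near",atz("wrist",g(*p),70,s).round(1))
for p in[(65,82),(698,80),(680,446),(82,455)]: print("base",atz("wrist",g(*p),8,s).round(1))
# current wrist pic: arbor ends in wrist frame
d=np.load("p2.npz");s2=dict(position=d['pos'],tool_rot=d['rot'])
h=lambda u,v:((u-360+.5)/440*512-.5,(v+.5)/440*512-.5)
for p in[(478,194),(687,196)]: print("arbor wrist",atz("wrist",h(*p),149.5,s2).round(1))
for p in[(531,143),(531,180),(635,143),(635,180)]: print("rollers wrist2",atz("wrist",h(*p),70,s2).round(1))
E
```

```text
near axle L [390.  210.7  70. ]
near axle R [390.5 169.4  70. ]
far axle L [532.7 223.   70. ]
far R [527.2 178.5  70. ]
arbor near [379.3 186.5 149.5]
arbor far [549.3 193.3 149.5]
wrist far [520.4 216.5  70. ]
wrist far [521.9 175.6  70. ]
wrist near [408.8 211.4  70. ]
wrist near [410.9 171.7  70. ]
base [379.9 238.4   8. ]
base [548.8 244.4   8. ]
base [553.7 147.9   8. ]
base [383.2 140.2   8. ]
arbor wrist [380.4 187.9 149.5]
arbor wrist [552.  193.7 149.5]
rollers wrist2 [408.9 213.8  70. ]
rollers wrist2 [408.  170.2  70. ]
rollers wrist2 [522.8 218.8  70. ]
rollers wrist2 [527.8 175.5  70. ]
```

>>> send_rows:
  rows:
    - [[0.014,0.002,0.03],[0,0,0],-1]
    - [[0.014,0.002,0.07],[0,0,0],-1]
    - [[0.014,0.002,0.11],[0,0,0],-1]
    - [[0.014,0.002,0.15],[0,0,0],-1]
    - [[0.014,0.002,0.19],[0,0,0],-1]
    - [[0.014,0.002,0.22],[0,0,0],-1]
    - [[0.014,0.002,0.23],[0,0,0],-1]
    - [[0.014,0.002,0.23],[0,0,0],-1]

```text
clock: 6.47
position: [465.2, 195.0, 105.4]
tool_rot: [-179.9, 0.1, 92.6]
wrist_force: [-0.2, -0.3, -7.1]
finger_gap: 21.9
grip_force: 29.9
```

>>> send_rows:
  rows:
    - [[0,0,0.004],[0,0,0],-1]
    - [[0,0,0.008],[0,0,0],-1]
    - [[0,0,0.012],[0,0,0],-1]
    - [[0,0,0.016],[0,0,0],-1]
    - [[0,0,0.018],[0,0,0],-1]
    - [[0,0,0.018],[0,0,0],-1]
    - [[0,0,0.018],[0,0,0],-1]

```text
clock: 7.05
position: [466.5, 194.6, 102.5]
tool_rot: [179.9, 0.0, 92.6]
wrist_force: [1.0, -4.3, -2.5]
finger_gap: 22.0
grip_force: 29.9
```

```bash
python3 - <<'E'
from h import *
s=bot.read_state();print(s['clock'],s['position'],s['tool_rot'],s['finger_gap'],s['wrist_force'],s['wrist_torque'],s['joints'])
E
```

```text
7.05 [466.47991068 194.55067847 102.52670843] [1.79942637e+02 4.44606352e-02 9.26132459e+01] 21.968281934685937 [ 0.96947701 -4.25392753 -2.45091645] [-0.97011115  0.04510978  0.18252271] [-42.15961158   6.26156115  17.46533175 112.39061835  -2.06093919
  61.61350456 -21.19995846]
```

>>> send_rows:
  rows:
    - [[-0.004,0,0],[0,0,0],-1]
    - [[-0.008,0,0],[0,0,0],-1]
    - [[-0.012,0,0],[0,0,0],-1]
    - [[-0.012,0,0],[0,0,0],-1]
    - [[-0.012,0,0],[0,0,0],-1]
    - [[-0.012,0,0],[0,0,0],-1]

```text
clock: 7.55
position: [465.5, 192.9, 101.8]
tool_rot: [-180.0, -0.0, 92.7]
wrist_force: [0.8, 0.5, -7.4]
finger_gap: 21.9
grip_force: 29.9
```

>>> send_rows:
  rows:
    - [[0,0,0.003],[0,0,0],-1]
    - [[0,0,0.006],[0,0,0],-1]
    - [[0,0,0.006],[0,0,0],-1]
    - [[0,0,0.006],[0,0,0],-1]

```text
clock: 7.88
position: [465.8, 192.2, 100.4]
tool_rot: [-180.0, 0.0, 92.6]
wrist_force: [-0.3, -1.0, -6.2]
finger_gap: 21.8
grip_force: 29.9
```

>>> send_rows:
  rows:
    - [[-0.004,0,0.002],[0,0,0],-1]
    - [[-0.004,0,0.004],[0,0,0],-1]
    - [[-0.004,0,0.004],[0,0,0],-1]
    - [[-0.004,0,0.004],[0,0,0],-1]

```text
clock: 8.22
position: [466.1, 191.3, 99.6]
tool_rot: [180.0, -0.0, 92.6]
wrist_force: [0.3, 0.1, -6.2]
finger_gap: 21.9
grip_force: 29.9
```

```bash
python3 - <<'E'
from h import *
s=bot.read_state();print(s['clock'],s['position'],s['tool_rot'],s['finger_gap'],s['wrist_force'],s['wrist_torque'])
E
```

```text
8.2167 [466.10775292 191.34707255  99.58546432] [ 1.79990933e+02 -9.87255503e-04  9.26332430e+01] 21.947980673040252 [ 0.28525527  0.09824919 -6.15308838] [-0.20792803  0.08148565  0.0298546 ]
```

One more mm down with force watching, then release.

>>> send_rows:
  rows:
    - [[0,0,0.003],[0,0,0],-1]
    - [[0,0,0.006],[0,0,0],-1]
    - [[0,0,0.006],[0,0,0],-1]
    - [[0,0,0.006],[0,0,0],-1]

```text
clock: 8.55
position: [466.3, 191.6, 98.9]
tool_rot: [180.0, -0.0, 92.6]
wrist_force: [-1.6, -2.3, 2.3]
finger_gap: 21.6
grip_force: 30.0
```

>>> send_rows:
  rows:
    - [[0,0,0],[0,0,0],0]
    - [[0,0,0],[0,0,0],0]
    - [[0,0,0],[0,0,0],0]
    - [[0,0,0],[0,0,0],0]

```text
clock: 8.88
position: [466.6, 191.8, 98.4]
tool_rot: [179.9, -0.0, 92.6]
wrist_force: [-0.5, 0.7, 0.5]
finger_gap: 39.3
grip_force: 0.0
```

```bash
python3 - <<'E'
from h import *
s=bot.read_state();print(s['clock'],s['position'],s['finger_gap'],s['wrist_force'])
F=[read_camera("scene")[110:210,110:220] for _ in range(40)]
np.save("rel1.npy",np.array(F));
print([int(np.abs(F[i].astype(int)-F[i-1]).sum()) for i in range(1,40)])
E
```

```text
8.8833 [466.58212676 191.81322792  98.39340975] 39.259803383383726 [-0.50744239  0.70112618  0.49273453]
[50623, 39239, 26150, 28046, 30584, 30067, 27494, 26501, 21624, 17529, 15140, 15280, 15359, 15077, 14844, 14978, 14873, 15426, 15246, 15034, 14869, 14906, 15169, 14824, 14772, 15032, 14970, 15130, 14934, 14924, 15006, 14895, 14910, 15225, 15078, 14930, 15082, 15035, 15014]
```

>>> send_rows:
  rows:
    - [[-0.01,0,-0.01],[0,0.061,0],0]
    - [[-0.0175,0,-0.0085],[0,0.122,0],0]
    - [[-0.025,0,-0.006],[0,0.183,0],0]
    - [[-0.032,0,-0.003],[0,0.244,0],0]
    - [[-0.0385,0,0.001],[0,0.305,0],0]
    - [[-0.045,0,0.006],[0,0.366,0],0]
    - [[-0.05,0,0.0115],[0,0.428,0],0]
    - [[-0.05,0,0.0115],[0,0.428,0],0]

```text
clock: 11.55
position: [465.9, 173.7, 90.0]
tool_rot: [-179.3, -49.0, 91.6]
wrist_force: [-0.8, -0.8, -2.1]
finger_gap: 43.8
grip_force: 0.0
```

```bash
cat >> h.py <<'E'
def rep(ax=(466.3,191.3,85)):
    s=bot.read_state()
    R=Ro.from_euler('xyz',s['tool_rot'],degrees=True).as_matrix();z=R[:,2]
    d=R.T@(np.array(ax)-s['position'])
    print(s['clock'],"pos",s['position'].round(1),"th",np.degrees(np.arctan2(z[1],-z[2])).round(1),"y",R[:,1].round(3),"axis in tool",d.round(1),"gap",round(s['finger_gap'],1),"F",s['wrist_force'].round(1),"j",s['joints'].round(0),"jv",np.abs(s['joint_vel']).max().round(1))
E
python3 -c "
from h import *
rep()"
```

```text
11.55 pos [465.9 173.7  90. ] th 49.0 y [ 0.999  0.037 -0.008] axis in tool [ 7.7  1.1 16.5] gap 43.8 F [-0.8 -0.8 -2.1] j [-15.  17.  27. 120. -58.  74.  46.] jv 12.3
```

>>> send_rows:
  rows:
    - [[0,0,0],[0,0,0],0]
    - [[0,0,0],[0,0,0],0]

```text
clock: 11.72
position: [466.7, 179.5, 95.5]
tool_rot: [-180.0, -49.0, 92.7]
wrist_force: [-0.3, 0.9, 0.9]
finger_gap: 43.5
grip_force: 0.0
```

```bash
python3 -c "
from h import *
rep()"
```

```text
11.7167 pos [466.7 179.5  95.5] th 48.9 y [ 0.999  0.047 -0.   ] axis in tool [-0.1  0.1 15.8] gap 43.5 F [-0.3  0.9  0.9] j [-16.  17.  27. 120. -58.  74.  46.] jv 2.1
```

>>> send_rows:
  rows:
    - [[-0.008,0,0.0005],[0,0.061,0],0]
    - [[-0.015,0,0.002],[0,0.122,0],0]
    - [[-0.0225,0,0.004],[0,0.183,0],0]
    - [[-0.0225,0,0.004],[0,0.183,0],0]
    - [[-0.0225,0,0.004],[0,0.183,0],0]
    - [[-0.0225,0,0.004],[0,0.183,0],0]

```text
clock: 12.22
position: [467.3, 177.5, 92.4]
tool_rot: [179.4, -69.9, 93.4]
wrist_force: [0.7, -0.7, 0.2]
finger_gap: 43.5
grip_force: 0.0
```

```bash
python3 -c "
from h import *
rep()"
```

```text
12.2167 pos [467.3 177.5  92.4] th 69.9 y [0.999 0.049 0.004] axis in tool [-2.2 -0.3 15.5] gap 43.5 F [ 0.7 -0.7  0.2] j [ -4.  33.  23. 118. -71.  92.  64.] jv 2.8
```

>>> send_rows:
  rows:
    - [[0,0,0],[0,0,0],0]
    - [[0,0,0],[0,0,0],-1]
    - [[0,0,0],[0,0,0],-1]
    - [[0,0,0],[0,0,0],-1]
    - [[0,0,0],[0,0,0],-1]
    - [[0,0,0],[0,0,0],-1]
    - [[0,0,0],[0,0,0],-1]

```text
clock: 12.8
position: [466.9, 176.2, 91.0]
tool_rot: [179.9, -70.1, 92.8]
wrist_force: [0.9, 0.8, 3.1]
finger_gap: 22.0
grip_force: 30.0
```

```bash
python3 -c "
from h import *
rep()"
```

```text
12.8 pos [466.9 176.2  91. ] th 70.1 y [0.999 0.046 0.001] axis in tool [-0.5  0.1 16.3] gap 22.0 F [0.9 0.8 3.1] j [ -4.  33.  23. 118. -71.  92.  64.] jv 0.4
```

>>> send_rows:
  rows:
    - [[0.0033,0,0],[0,-0.026,0],-1]
    - [[0.0067,0,0.0004],[0,-0.052,0],-1]
    - [[0.01,0,0.0008],[0,-0.079,0],-1]
    - [[0.0133,0,0.0014],[0,-0.105,0],-1]
    - [[0.0166,0,0.0022],[0,-0.131,0],-1]
    - [[0.0198,0,0.0031],[0,-0.157,0],-1]
    - [[0.0229,0,0.0043],[0,-0.183,0],-1]
    - [[0.026,0,0.0055],[0,-0.209,0],-1]

```text
clock: 13.47
position: [466.7, 179.7, 97.1]
tool_rot: [180.0, -46.1, 92.6]
wrist_force: [-1.6, 0.3, 4.1]
finger_gap: 21.8
grip_force: 30.0
```

```bash
python3 -c "
from h import *
rep()"
```

```text
13.4667 pos [466.7 179.7  97.1] th 46.0 y [0.999 0.046 0.   ] axis in tool [-0.7  0.1 16.7] gap 21.8 F [-1.6  0.3  4.1] j [-19.  15.  28. 120. -56.  72.  43.] jv 39.5
```

Excellent tracking and force. Continue.

>>> send_rows:
  rows:
    - [[0.0033,0,0],[0,-0.026,0],-1]
    - [[0.0067,0,0.0004],[0,-0.052,0],-1]
    - [[0.01,0,0.0008],[0,-0.079,0],-1]
    - [[0.0133,0,0.0014],[0,-0.105,0],-1]
    - [[0.0166,0,0.0022],[0,-0.131,0],-1]
    - [[0.0198,0,0.0031],[0,-0.157,0],-1]
    - [[0.0229,0,0.0043],[0,-0.183,0],-1]
    - [[0.026,0,0.0055],[0,-0.209,0],-1]

```text
clock: 14.13
position: [466.4, 186.0, 101.7]
tool_rot: [180.0, -22.2, 92.6]
wrist_force: [-4.2, -0.1, 6.7]
finger_gap: 22.2
grip_force: 30.0
```

>>> send_rows:
  rows:
    - [[0.0033,0,0],[0,-0.026,0],-1]
    - [[0.0067,0,0.0004],[0,-0.052,0],-1]
    - [[0.01,0,0.0008],[0,-0.079,0],-1]
    - [[0.0133,0,0.0014],[0,-0.105,0],-1]
    - [[0.0166,0,0.0022],[0,-0.131,0],-1]
    - [[0.0198,0,0.0031],[0,-0.157,0],-1]
    - [[0.0229,0,0.0043],[0,-0.183,0],-1]
    - [[0.026,0,0.0055],[0,-0.209,0],-1]

```text
clock: 14.8
position: [466.1, 193.6, 103.4]
tool_rot: [179.9, 1.8, 92.6]
wrist_force: [-5.3, 2.9, 13.5]
finger_gap: 21.6
grip_force: 30.0
```

```bash
python3 -c "
from h import *
rep()"
```

```text
14.8 pos [466.1 193.6 103.4] th -1.7 y [0.999 0.046 0.001] axis in tool [-1.7  0.1 18.4] gap 21.6 F [-5.3  2.9 13.5] j [-45.   7.  19. 112.  -1.  62. -23.] jv 40.3
```

>>> send_rows:
  rows:
    - [[0,0,0],[0,0,0],-1]
    - [[0,0,0],[0,0,0],-1]
    - [[0,0,0],[0,0,0],0.05]
    - [[0,0,0],[0,0,0],0.05]
    - [[0,0,0],[0,0,0],0.05]

```text
clock: 15.22
position: [465.8, 191.1, 100.4]
tool_rot: [-180.0, 1.9, 92.6]
wrist_force: [0.2, -0.7, -0.2]
finger_gap: 34.2
grip_force: 0.0
```

```bash
python3 - <<'E'
from h import *
rep()
F=[read_camera("scene")[110:210,110:220] for _ in range(60)]
np.save("rel2.npy",np.array(F));
print([int(np.abs(F[i].astype(int)-F[i-1]).sum())//100 for i in range(1,60)])
G=np.load("rel1.npy")
print("end1 vs end2",np.abs(F[-1].astype(int)-G[-1]).sum())
rep()
c=[cv2.resize(x[20:90,15:85],None,fx=3.7,fy=3.7,interpolation=cv2.INTER_CUBIC) for x in (G[0],G[6],G[-1],F[0],F[6],F[-1])]
cv2.imwrite("pics/rel.png",np.vstack([np.hstack(c[:3]),np.hstack(c[3:])])[:,:,::-1])
E
```

```text
15.2167 pos [465.8 191.1 100.4] th -1.9 y [ 0.999  0.046 -0.001] axis in tool [ 0.7  0.6 15.4] gap 34.2 F [ 0.2 -0.7 -0.2] j [-45.   7.  19. 112.  -1.  62. -23.] jv 0.3
[658, 535, 413, 259, 274, 269, 265, 256, 224, 210, 172, 161, 159, 154, 149, 154, 149, 148, 148, 147, 149, 154, 147, 150, 150, 150, 147, 147, 150, 151, 149, 149, 149, 150, 148, 151, 148, 149, 148, 149, 150, 149, 149, 148, 149, 149, 148, 148, 148, 149, 149, 148, 149, 149, 149, 148, 149, 148, 149]
end1 vs end2 159745
18.2167 pos [466.  191.5 100.8] th -1.8 y [0.999 0.046 0.   ] axis in tool [ 0.3  0.2 15.8] gap 45.9 F [0.  0.7 0.1] j [-45.   7.  19. 112.  -1.  62. -23.] jv 0.1
```

View pics/rel.png

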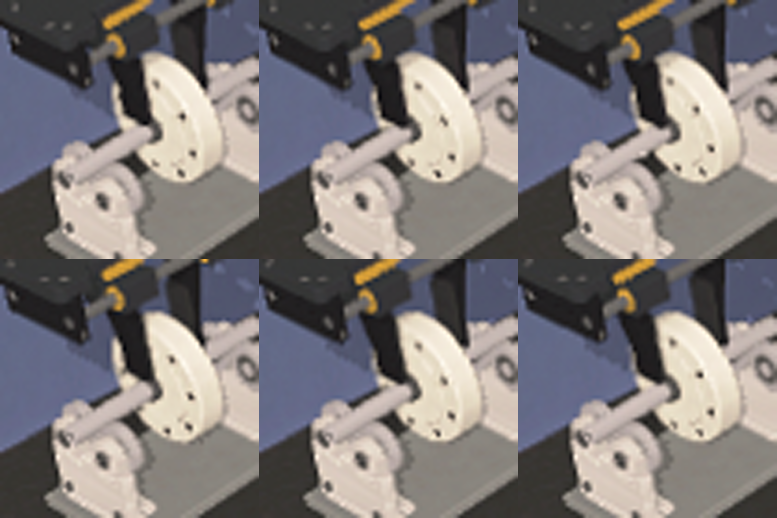

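```bash
python3 - <<'E'
from h import *
a=np.radians(2.65);ex=np.array([np.cos(a),np.sin(a),0]);ey=np.array([-np.sin(a),np.cos(a),0]);ez=np.array([0,0,1.])
C=np.array([466,191.4,85])-11*ex
t=np.radians(np.arange(0,360,1.))
def prof(im,r,off):
    P=C+off+r*(np.cos(t)[:,None]*ey+np.sin(t)[:,None]*ez)
    q=(proj("scene",P)-[110,110]).astype(np.float32)
    g=cv2.cvtColor(im,cv2.COLOR_RGB2GRAY).astype(np.float32)
    return cv2.remap(g,q[:,0].reshape(1,-1),q[:,1].reshape(1,-1),cv2.INTER_LINEAR)[0]
vis=(np.degrees(t)>185)|(np.degrees(t)<60)
G=np.load("rel1.npy");F=np.load("rel2.npy")
best=max(((prof(F[-1],r,dy*ey+dz*ez)[vis],r,dy,dz) for r in(30,32,34,36,38) for dy in(-3,0,3) for dz in(-3,0,3)),key=lambda p:abs(np.sum((p[0]-p[0].mean())*np.exp(-8j*t[vis]))))
print(best[1:])
for n,S in(("rel1",G[:16]),("rel2",F[:18])):
    ph=[]
    for im in S:
        p=prof(im,best[1],best[2]*ey+best[3]*ez)[vis];p=p-cv2.GaussianBlur(p.reshape(1,-1),(61,1),20)[0]
        z=np.sum(-p*np.exp(-8j*t[vis]));ph.append(-np.angle(z))
    print(n,(np.degrees(np.array(ph))/8).round(0),"unwrap",(np.degrees(np.unwrap(ph))/8).round(0))
E
```

```text
(36, 0, 0)
rel1 [  8. -16. -10. -10. -14. -19.  14.   6.   3.   1.   2.   2.   2.   2.
   2.   2.] unwrap [ 8. 29. 35. 35. 31. 26. 14.  6.  3.  1.  2.  2.  2.  2.  2.  2.]
rel2 [ -6.   4.  14. -22.  22.  19.  13.  10.   7.   6.   5.   5.   5.   5.
   5.   5.   5.   5.] unwrap [-6.  4. 14. 23. 22. 19. 13. 10.  7.  6.  5.  5.  5.  5.  5.  5.  5.  5.]
```

>>> send_rows:
  rows:
    - [[0,0,0.004],[0,0,0],0.05]
    - [[0,0,0.004],[0,0,0],-1]
    - [[0,0,0.004],[0,0,0],-1]
    - [[0,0,0.004],[0,0,0],-1]
    - [[0,0,0.004],[0,0,0],-1]
    - [[0,0,0.004],[0,0,0],-1]
    - [[0,0,0.004],[0,0,0],-1]
    - [[0,0,0.004],[0,0,0],-1]

```text
clock: 18.88
position: [466.0, 191.5, 99.9]
tool_rot: [180.0, 1.8, 92.6]
wrist_force: [-0.5, -0.6, -0.0]
finger_gap: 21.7
grip_force: 30.0
```

>>> send_rows:
  rows:
    - [[0,0,-0.01],[0,0,0],-1]
    - [[0,0,-0.03],[0,0,0],-1]
    - [[0,0,-0.06],[0,0,0],-1]
    - [[0,0,-0.09],[0,0,0],-1]
    - [[0,0,-0.12],[0,0,0],-1]
    - [[0,0,-0.15],[0,0,0],-1]
    - [[0,0,-0.17],[0,0,0],-1]
    - [[0,0,-0.18],[0,0,0],-1]

```text
clock: 19.55
position: [466.5, 193.3, 146.1]
tool_rot: [179.9, 1.8, 92.6]
wrist_force: [1.1, 0.2, -6.2]
finger_gap: 22.0
grip_force: 30.0
```

>>> send_rows:
  rows:
    - [[0,0,0],[0,0,0],-1]
    - [[0,0,0],[0,0,0],-1]
    - [[0,0,0],[0,0,0],-1]
    - [[0,0,0],[0,0,0],-1]
    - [[0,0,0],[0,0,0],-1]
    - [[0,0,0],[0,0,0],-1]

```text
clock: 20.05
position: [465.8, 192.8, 144.5]
tool_rot: [-180.0, 1.9, 92.6]
wrist_force: [-0.1, 0.9, -6.0]
finger_gap: 21.8
grip_force: 30.0
```

```bash
python3 - <<'E'
from h import *
rep()
a=read_camera("scene");a2=[read_camera("scene") for _ in range(4)][-1]
print(np.abs(a.astype(int)-a2)[100:210,110:220].sum())
crop(a2,110,90,230,200,5,"pics/end.png")
E
```

```text
20.05 pos [465.8 192.8 144.5] th -1.8 y [ 0.999  0.046 -0.   ] axis in tool [ 0.4  0.4 59.5] gap 21.8 F [-0.1  0.9 -6. ] j [-45.   4.  19. 109.   0.  67. -23.] jv 0.1
36103
```

View pics/end.png

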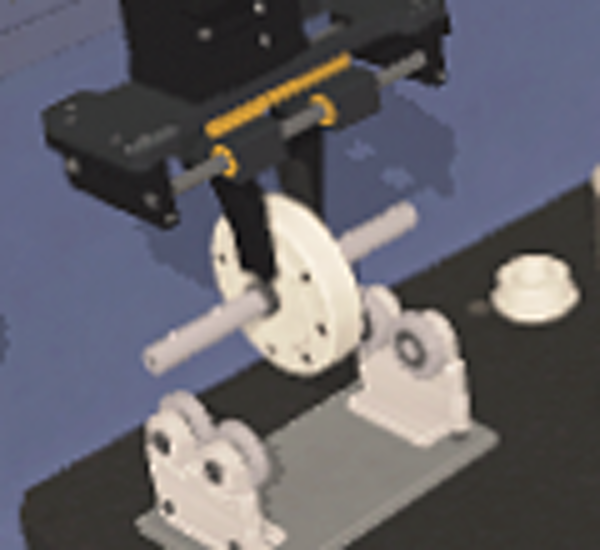

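The picture shows the rotor gripped at the disc, its arbor level from (150,360) to (410,212), well clear of the rollers. The arm is still, so I am handing in.

```bash
python3 -c "
from workcell import ticket
print(ticket.sign_off())"
```

```text
the job is handed in; nothing more can be done
None
```

The job is handed in: the rotor was settled on the rollers, turned about 72°, let go and settled again, then lifted about 44 mm, where it is held still and level with the heavy side down as it came to rest; sign-off gave no verdict.

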